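# Close up the press bed and hold the work rest at the set angle

### The job

Set up the hand press: slide the loose grooved anvil block along the press bed until it butts flush and square against the fixed anvil block, no gap left and their sides in line. Then take the hinged work rest by its bar, swing it up until it is parallel with the setting arm beside it, and finish while still holding it there in the fingers: it falls if let go. Do not shift the setting arm, the brass drift, the spacer or the clutch hub.

Things in the scene. Friction and masses are not known exactly. Their poses are not given: they have to be found in the camera images.
- press: Green hand press, fixed (all sizes in mm). Origin on bench top below the fixed anvil's end face; z up. Bed x -70..70, y -290..160, top z 30. Fixed anvil block on it: x -25..25, y -130..0, top z 70, groove along y. Ram at y -115 (foot z 130), column beyond, 355 tall. Hinge line of rest and setting arm: along y at x 90, z 70. Post under the rest's plate, none under its bar. Thin arc at y 392.
- fixed_face (a point): Centre of the fixed anvil's end face that looks to the press's +y; 50 above the bench; axes as the press.
- loose_anvil: Loose steel anvil block, 50 (x) by 60 (y) by 40 high, about 0.8 kg, same section and top groove (along y) as the fixed one, on the bed (underside 30 above the bench) 30 to 75 off it on the press's +y side, turned up to 0.25 rad. Origin: centre of its underside, z up. Its -y end is to meet the fixed anvil. Ordinary steel friction.
- anvil_face_near (a point): On the loose anvil's -y end face, half way up, at its -x edge (25 to -x of the middle, 20 above the underside).
- anvil_face_far (a point): On the loose anvil's -y end face, half way up, at its +x edge (25 to +x of the middle, 20 above the underside).
- work_rest: Hinged steel flap, about 0.5 kg. Origin on the hinge line, mid-width. Its x axis points from free end to hinge; it starts level, axes as the press's, and swings up about the press's +y (0 to 1.45 rad), nearly frictionless; falls if let go. Plate 120 wide, 4 thick, x -10..-130; side strips at y -52 and 52 carry a round bar along y at x -190, 12 thick, 114 long, with an open gap of 54 to the plate.
- rest_bar (a point): Middle of the work rest's round bar, on the bar's axis, 190 from the hinge line.
- setting_arm: Steel strip 12 high, 8 thick, 150 long, 105 to the press's +y of the rest's middle, on the same hinge line, standing stiffly at the wanted angle, 0.6 to 1.05 rad above level. Origin on the hinge line; x axis points from free tip to hinge. The rest is at the wanted angle when the two x axes are parallel.
- setting_tip (a point): Free tip of the setting arm, 155 from the hinge line.
- drift: Brass drift punch lying on the bench, 130 long (along its x), 16 thick; leave alone. Origin mid-length on the underside.
- spacer: Axle spacer, bright metal tube standing on the bench, 40 outside diameter, 22 bore, 45 high; leave alone. Origin at the centre of its underside.
- hub: Dark iron clutch hub on the bench, toothed disc about 94 across and 12 thick with a boss 44 across, 32 high in all; leave alone. Origin at the centre of its underside.
There are look-alikes about, which are no part of the job. What is shaped like the loose_anvil but black or turquoise is not meant.

How it is judged:
On the way, in this order (a step that is already met when the one before it is completed fails the run):
1. the loose anvil is flush and in line with the fixed one (y of anvil_face_near in the frame of fixed_face between -0.004 and 0.003 m and y of anvil_face_far in the frame of fixed_face between -0.004 and 0.003 m and x of anvil_face_near in the frame of fixed_face between -0.033 and -0.017 m and z of anvil_face_near in the frame of fixed_face below 0.003 m and angle between loose_anvil's own z axis and vertical below 0.05 rad), for 0.3 s.
2. the work rest is held parallel with the setting arm (angle between the x axis of work_rest and the x axis of setting_arm, either way round below 0.07 rad and angular speed of work_rest below 0.1 rad/s and contact force between the fingers and work_rest above 0.4 N), for 0.4 s.
At the end, for the whole second after the job is handed in: Anvil faces within 3 mm at both edges, sides in line within 8 mm, flat on the bed, at rest; work rest within 0.07 rad (4 deg) of parallel with the setting arm, still, carried by the fingers (over 0.4 N); setting arm within 8 mm and bystanders within 20 mm of their places (all of step 1 and all of step 2 and linear speed of loose_anvil below 0.01 m/s); the arm keeps its last pose, push and grip.
It fails at once if the setting arm is shifted (tip by more than 8 mm) (distance of setting_tip from where it was at the start of the episode above 0.008 m).
It fails at once if the drift is shifted by more than 20 mm (distance of drift from where it was at the start of the episode above 0.02 m).
It fails at once if the spacer is shifted by more than 20 mm (distance of spacer from where it was at the start of the episode above 0.02 m).
It fails at once if the hub is shifted by more than 20 mm (distance of hub from where it was at the start of the episode above 0.02 m).
It also fails if it takes over 51 s, if anything falls off the work surface, if the arm or the gripper's body presses on something with over 40 N, if the wrist force passes 120 N, or if a joint passes its speed limit or range.

### The arm

A 6-joint arm with a two-finger parallel gripper is mounted at the origin on the work surface. World frame = base frame: x ahead of the robot, y to its left, z up, the work surface at z = 0. Lengths are in m, angles in rad, forces in N, time in s.
With the tool pointing down it reaches from about 0.25 to 0.775 m from the base axis. Payload 4 kg.
Tool frame: the origin (TCP) lies at the very end of the fingers, on their centre line; the grasp point (between the pads) lies 19 mm behind it (robot.hold_point_z is the distance from the TCP to the grasp point, in m); z points along the fingers, y is the line along which they close (so a half turn about z gives the same grasp; the last joint's range is limited). The gripper opens to 94 mm and grips with 3 to 60 N. Pads are 16 mm wide; open, the fingers measure 119 mm over their backs; the gripper's body (75 mm by 177 mm) begins 78 mm behind the grasp point.
Start: joints at [-1.351, 0.087, 1.371, -0, 1.684, -0.103], TCP at [0.174, -0.522, 0.206] pointing down, gripper open.
Joint ranges: [-3.1, 3.1], [-0.76, 2.03], [0.27, 2.55], [-1.08, 4.22], [0.17, 2.65], [-2.57, 2.57]. Speed limits (rad/s): [2.79, 2.79, 3.14, 3.14, 3.14, 3.14].

### API

Orientations are given as [roll, pitch, yaw] about the fixed x, y, z axes, in that order (R = Rz(yaw) Ry(pitch) Rx(roll)).
In Python, from bench import robot gives the robot as it stands.
- The arm moves only by the tool carry_out, never from a script. Its argument "steps" is a list of rows, each a list of 3 entries, a list of its own where there are three numbers: the shift along the tool's x, y, z in m, then the turn about the tool's z in units of 10 degrees (1.0 is 10 degrees), then the closure, from -1 (fully open) to 1 (shut). In form: [[[tx, ty, tz], roll, jaw], ...]. A call has 1 to 10 rows; each row is the pose to reach, as a shift and turn from the pose commanded when the call began, along the tool's axes at that moment; what a row does not reach only later rows make up. A row lasts 1/8 s, in which the tool goes at most 62.5 mm and 10.7 degrees, less where a joint would pass 70% of its speed; a pose out of reach is approached as far as the arm can. A call with a gripper value outside its range is refused whole. The fingers move at their own pace and stop on an object; the grip force is fixed at half the most. Time passes only in rows, so rows that repeat a pose let the fingers close. It gives the time, the measured TCP pose, the force, the opening and the grip force at its end, in the units of the state.
- robot.get_obs(): the state, without advancing time (a new reading comes with each control period).
- robot.snapshot(name): name is "scene" or "top" or "wrist"; returns a dict with "image" (480x640x3 uint8, red, green, blue), "z_map" (480x640 float32, m along the optical axis (not along the pixel's ray), 0 where there is no reading), "mtx" (3x3 intrinsics, pixels), "R" (3x3) and "t" (3): a world point X has camera coordinates R X + t. Camera axes: x right, y down, z forward; pixel columns grow to the right and rows downward; lengths in m; the calibration is good to about 2 mm. A picture is of the moment at which its call begins.
- robot.close_job(): hands the job in; it is judged then, once.
The state is a dict: "time": time; "joint_positions": joint angles; "qvel": joint speeds; "joint_torque": joint torques, N m; "tool_pos": TCP position; "ee_rot": TCP orientation; "wrist_force": force on the tool from outside, world axes, zero at the start; "wrist_torque": the same for the moment, N m; "width": finger opening in m; "finger_force": force on a finger pad.
Only numpy, scipy, OpenCV 4.12 (cv2) and the standard library are available. Lean on these libraries where they do the work, as an engineer would, in place of code of your own. Each camera call takes 0.05 s, during which the arm holds its last target. There are 200 camera calls.

## Working session

There is one attempt and no reset: what is moved stays moved. The work goes in short steps, Python scripts to look and compute and a tool call to move; the robot and the scene stay as the last step left them, time stands still between calls to the robot, and variables do not carry over. Pictures are saved under pics/ and viewed, at most 10 in all, crops included, and the job is handed in when it is done.

Besides the shell and the picture viewer there is one more tool, called as name(argument=value, ...) on one line, values as JSON. carry_out: Moves the arm, as the interface text tells. Its arguments: {"type":"object","properties":{"steps":{"type":"array","items":{"type":"array"}}},"required":["steps"]}

```bash
mkdir -p pics; ls
cat > h.py <<'E'
import numpy as np, cv2
from bench import robot
def snap(n,f):
    s=robot.snapshot(n); np.savez('pics/'+f+'.npz',**s)
    cv2.imwrite('pics/'+f+'.png',s['image'][:,:,::-1]); return s
def cloud(s):
    v,u=np.mgrid[0:480,0:640]; z=s['z_map']
    c=np.stack([(u-s['mtx'][0,2])/s['mtx'][0,0]*z,(v-s['mtx'][1,2])/s['mtx'][1,1]*z,z],-1)
    return (c-s['t'])@s['R']
E
python3 - <<'E'
from h import *
for n in ('scene','top'):
    s=snap(n,n+'0'); print(n,-s['R'].T@s['t'],(s['z_map']>0).mean())
o=robot.get_obs(); print(o)
E
```

```text
pics
scene [1.05857939 0.57693204 0.72699022] 0.9961295572916666
top [0.51824643 0.02941362 1.10270637] 0.9958268229166667
{'time': 0.1, 'joint_positions': array([-1.35109101e+00,  8.78915352e-02,  1.37209090e+00, -5.68676371e-06,
        1.68358549e+00, -1.03138017e-01]), 'qvel': array([ 0.00105128, -0.00130684, -0.00327288, -0.00087265,  0.00234839,
        0.00141397]), 'joint_torque': array([ 3.36260804e-03, -3.41253161e+01, -3.03301406e+01,  7.22100819e-02,
        3.03873920e-02, -1.02481604e-04]), 'tool_pos': array([ 0.17436254, -0.5211163 ,  0.20442171]), 'ee_rot': array([-3.13962729e+00, -1.97742854e-04,  3.22842508e-01]), 'wrist_force': array([-0.6092879 ,  0.09657941,  0.78659248]), 'wrist_torque': array([-0.00444435,  0.03831072, -0.02003292]), 'finger_force': 0.0, 'width': 0.09408845196404779}
```

View pics/top0.png

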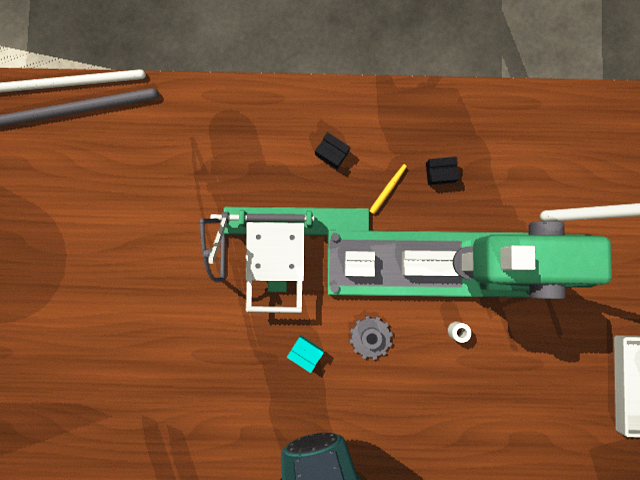

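View pics/scene0.png

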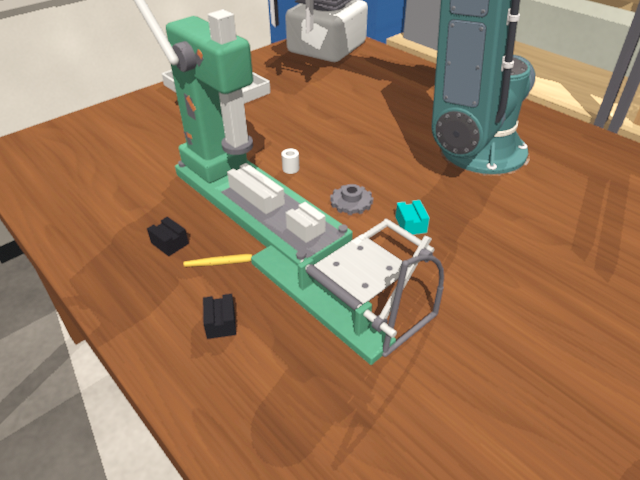

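The top view shows world +x up and +y left. The fixed anvil is around (430,263) and the loose one at (360,263). The rest plate is at (275,250) with its bar at (275,310), and the setting arm at (215,240) stands beside the arc. The drift is at (388,190), the hub at (371,338) and the spacer at (459,332).

Run:
```python
from h import *
S={n:dict(np.load(f'pics/{n}0.npz')) for n in('top','scene')}
t=S['top']; P=cloud(t); im=t['image'].astype(int); V,U=np.mgrid[0:480,0:640]
bright=im.min(2)>150
def rect(m,name):
    p=P[m][:,:2]; r=cv2.minAreaRect((p*1000).astype(np.float32)); print(name,m.sum(),r,'z',np.median(P[m][:,2]), 'mean',p.mean(0)); print(cv2.boxPoints(r).round(1).tolist())
box=lambda u0,u1,v0,v1:(U>=u0)&(U<=u1)&(V>=v0)&(V<=v1)
zz=P[...,2]
rect(box(335,385,240,285)&(zz>.06)&(zz<.085),'loose')
rect(box(395,456,240,285)&(zz>.06)&(zz<.085),'fixed')
g=(im[...,1]>im[...,0]*1.5)&(zz>.02)&(zz<.04)&box(325,480,225,305)
rect((zz>.024)&(zz<.036)&box(325,480,225,305),'bed')
rect(bright&box(240,310,215,283)&(zz>.05),'plate')
m=bright&box(240,305,304,316)&(zz>.05); rect(m,'bar')
m=box(195,240,205,290)&(zz>.05)
import sys
for v in range(208,286,6):
    print(v,[(u,*np.round(P[v,u]*1000).astype(int)) for u in range(196,240,4) if zz[v,u]>.04])
for n,(a,b,c,d) in {'drift':(368,410,160,215),'spacer':(445,475,318,345),'hub':(345,397,312,362),'turq':(285,326,335,375)}.items():
    m=box(a,b,c,d)&(zz>.006)&(zz<.1); rect(m,n)
# arm in scene view
img=cv2.resize(S['scene']['image'][200:370,290:460,::-1],None,fx=3.5,fy=3.5,interpolation=cv2.INTER_CUBIC)
a=cv2.resize(t['image'][195:325,190:320,::-1],None,fx=4,fy=4)
b=img[:520,:]; 
cv2.imwrite('pics/crop1.png',cv2.resize(np.hstack([img[:520,:520],a]),(800,400)))
```

```text
loose 635 ((543.77294921875, -41.98419189453125), (49.95475769042969, 58.97844696044922), 0.9994828104972839) z 0.06793209297835094 mean [ 0.54439982 -0.04188334]
[[518.2999877929688, -12.899999618530273], [519.2999877929688, -71.9000015258789], [569.2999877929688, -71.0], [568.2000122070312, -12.100000381469727]]
fixed 1044 ((548.6688232421875, -187.190185546875), (49.9615478515625, 107.36202239990234), 1.058347463607788) z 0.06783909995062713 mean [ 0.54786153 -0.18468315]
[[522.7000122070312, -134.0], [524.7000122070312, -241.3000030517578], [574.5999755859375, -240.39999389648438], [572.7000122070312, -133.10000610351562]]
bed 6874 ((548.421630859375, -139.37591552734375), (141.04286193847656, 329.4693908691406), 0.45457690954208374) z 0.028711295636476168 mean [ 0.54690093 -0.1234247 ]
[[476.6000061035156, 24.799999237060547], [479.20001220703125, -304.70001220703125], [620.2000122070312, -303.5], [617.5999755859375, 25.899999618530273]]
plate 3122 ((571.9371948242188, 114.74508666992188), (141.62017822265625, 168.49644470214844), 1.1380836963653564) z 0.07120789608447908 mean [
[... 3164 characters left out ...]
-286.5], [430.79998779296875, -257.29998779296875], [401.8999938964844, -231.6999969482422]]
hub 1299 ((386.0621337890625, -71.84274291992188), (91.92402648925781, 91.06751251220703), 87.8507080078125) z 0.012632352759320299 mean [ 0.38638014 -0.07083138]
[[338.79998779296875, -116.0999984741211], [429.79998779296875, -119.5], [433.29998779296875, -27.600000381469727], [342.29998779296875, -24.200000762939453]]
turq 742 ((350.09600830078125, 69.29373168945312), (60.37919235229492, 51.23042297363281), 58.47361373901367) z 0.03753536051948886 mean [0.35155686 0.06886826]
[[312.5, 57.0], [356.1000061035156, 30.200000762939453], [387.70001220703125, 81.5999984741211], [344.0, 108.4000015258789]]
```

View pics/crop1.png

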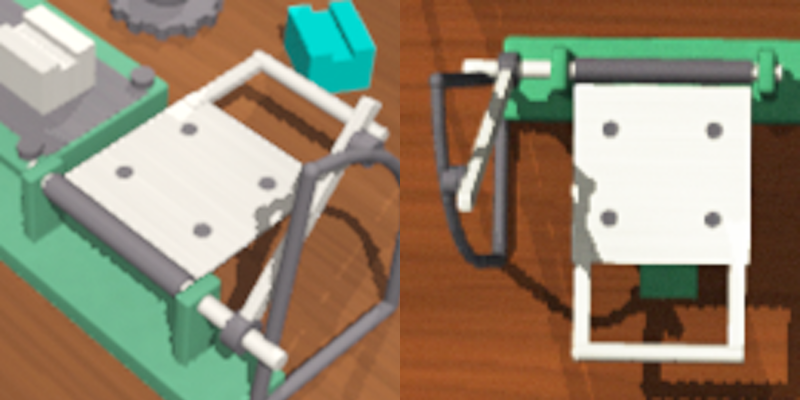

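The crop shows the setting arm (left strip, from its tip by the arc down to the hinge) standing well above the level rest. The bar runs along the rest's free end, with an open gap to the plate.

Run:
```python
from h import *
s=dict(np.load('pics/top0.npz')); P=cloud(s); V,U=np.mgrid[0:480,0:640]; im=s['image'].astype(int)
box=lambda u0,u1,v0,v1:(U>=u0)&(U<=u1)&(V>=v0)&(V<=v1)
b=im.min(2)>140; z=P[...,2]
m=b&box(250,298,303,318)&(z>.06); q=P[m]; print('bar',m.sum(),q.mean(0),q.min(0),q.max(0),'slope',np.polyfit(q[:,1],q[:,0],1))
m=b&box(240,310,303,318)&(z>.06); print('bar y ends',np.percentile(P[m][:,1],[1,99]))
m=box(248,302,225,278)&(z>.06)&(z<.085); print('plate y',P[m].min(0),P[m].max(0))
# setting arm: points near its y
m=box(205,228,222,266)&(P[...,1]>.231)&(P[...,1]<.2475)&(z>.09); q=P[m]; 
a,c=np.polyfit(q[:,0],q[:,2],1); r=q[:,2]-a*q[:,0]-c; k=abs(r)<.006; a,c=np.polyfit(q[k,0],q[k,2],1)
print('arm n',k.sum(),'angle',np.arctan(-a),'z at x .635',a*.635+c, 'xmin',q[k].min(0))
s2=dict(np.load('pics/scene0.npz')); Q=cloud(s2)
for C,n in((P,'t'),(Q,'s')):
    k=(C[...,0]>.46)&(C[...,0]<.64)&(C[...,1]>-.3)&(C[...,1]<.0)&(C[...,2]>.1)&(C[...,2]<.4); c=C[k]
    for lo in(.1,.2,.25,.3,.35):
        d=c[(c[:,2]>lo)&(c[:,2]<lo+.05)]; 
        if len(d): print(n,lo,len(d),'max y',np.percentile(d[:,1],99))
k=(Q[...,0]>.51)&(Q[...,0]<.64)&(Q[...,1]>.232)&(Q[...,1]<.247)&(Q[...,2]>.085)&(s2['image'].min(2)>140); q=Q[k]; 
if len(q)>10: 
    a,c=np.polyfit(q[:,0],q[:,2],1); print('scene arm',len(q),np.arctan(-a),a*.635+c)
```

```text
bar 256 [0.44795321 0.13441923 0.07358223] [0.44236957 0.0843291  0.06718484] [0.46070219 0.18390863 0.07829463] slope [-0.01805707  0.45038043]
bar y ends [0.07839592 0.19021571]
plate y [0.5099318  0.07789436 0.06442069] [0.62244674 0.19353673 0.0785829 ]
arm n 207 angle 0.8963822804704097 z at x .635 0.07976921493648936 xmin [0.53866114 0.23581465 0.09236156]
t 0.1 372 max y -0.21763876771006768
t 0.2 38 max y -0.23176743154666063
t 0.25 212 max y -0.213923832803853
t 0.3 1163 max y -0.21398770857853036
t 0.35 2256 max y -0.21934859885765154
s 0.1 396 max y -0.2161957628029443
s 0.2 539 max y -0.23064048477855187
s 0.25 908 max y -0.2133415308741028
s 0.3 1729 max y -0.21271983457245214
s 0.35 1196 max y -0.2179907605916487
scene arm 316 0.8930798969302217 0.08327520160197655
```

carry_out(steps=[[[0, 0, -0.03], -1.0, -1], [[0, 0, -0.06], -2.0, -1]])

```text
time: 0.35
tool_pos: [0.1744, -0.5211, 0.265]
ee_rot: [-3.139, -0.001, 0.678]
wrist_force: [1.0, -0.9, -0.3]
width: 0.0939
finger_force: 0.0
```

```bash
cat >> h.py <<'E'
def shift(target,yaw=None):
    from scipy.spatial.transform import Rotation as Ro
    o=robot.get_obs(); R=Ro.from_euler('xyz',o['ee_rot']).as_matrix()
    d=R.T@(np.array(target)-o['tool_pos'])
    print('shift',d.round(4),'roll',None if yaw is None else round(-np.degrees(yaw-o['ee_rot'][2])/10,3))
E
python3 -c "
from h import *
shift([.38,-.04,.265],1.585); shift([.5445,-.034,.15],1.585)"
```

```text
shift [ 0.4618 -0.2458  0.0011] roll -5.199
shift [ 0.5936 -0.1471  0.116 ] roll -5.199
```

carry_out(steps=[[[0.046, -0.025, 0], -0.6, -1], [[0.092, -0.049, 0], -1.2, -1], [[0.139, -0.074, 0], -1.8, -1], [[0.185, -0.098, 0], -2.5, -1], [[0.231, -0.123, 0], -3.1, -1], [[0.277, -0.147, 0], -3.7, -1], [[0.323, -0.172, 0], -4.3, -1], [[0.369, -0.197, 0], -4.9, -1], [[0.416, -0.221, 0], -5.2, -1], [[0.462, -0.246, 0], -5.2, -1]])

```text
time: 1.6
tool_pos: [0.3831, -0.0398, 0.2651]
ee_rot: [-3.142, 0.0, 1.58]
wrist_force: [0.7, -0.2, -0.7]
width: 0.094
finger_force: 0.0
```

```bash
python3 -c "
from h import *
shift([.5445,-.034,.15],1.585)"
```

```text
shift [0.0044 0.1614 0.1151] roll -0.031
```

carry_out(steps=[[[0.001, 0.05, 0.02], 0, -1], [[0.003, 0.1, 0.05], 0, -1], [[0.004, 0.145, 0.08], 0, -1], [[0.004, 0.161, 0.11], 0, -1], [[0.004, 0.161, 0.115], 0, -1], [[0.004, 0.161, 0.115], 0, -1]])

```text
time: 2.35
tool_pos: [0.5433, -0.0361, 0.1507]
ee_rot: [-3.141, 0.0, 1.579]
wrist_force: [0.8, -0.8, -0.3]
width: 0.0941
finger_force: 0.0
```

```bash
python3 -c "
from h import *
s=snap('wrist','w1'); P=cloud(s); z=P[...,2]; im=s['image'].astype(int)
print(robot.get_obs()['tool_pos'])
for n,y0,y1 in(('loose',-.1,.02),('fixed',-.3,-.115)):
    m=(abs(z-.069)<.006)&(P[...,1]>y0)&(P[...,1]<y1)&(P[...,0]>.5)&(P[...,0]<.6)&(im.min(2)>90); p=P[m]
    if m.sum()>9: print(n,m.sum(),cv2.minAreaRect((p[:,:2]*1000).astype(np.float32)),p[:,2].mean())
shift([.5445,-.034,.046],1.585)"
```

```text
[ 0.54375995 -0.03627705  0.15181722]
loose 3291 ((545.377197265625, -43.29485321044922), (60.61491012573242, 50.18071746826172), 89.89588928222656) 0.06901820606782579
fixed 1575 ((549.716064453125, -172.4471435546875), (49.76069259643555, 42.48124694824219), 1.3529292345046997) 0.06907309313864492
shift [0.0023 0.0006 0.1058] roll -0.033
```

View pics/w1.png

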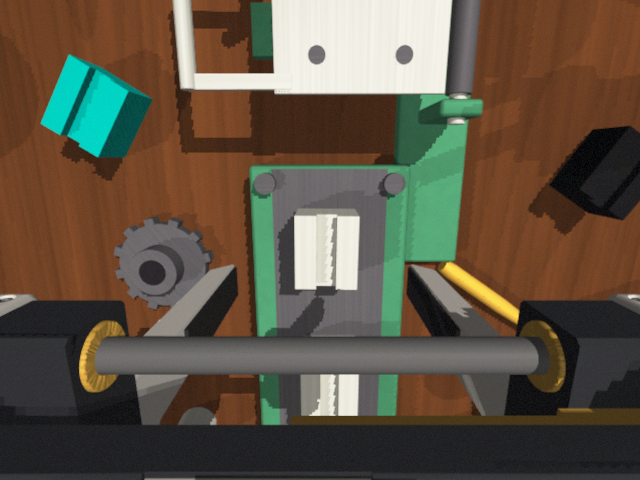

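The wrist view shows the loose anvil at (327,250), centred and nearly square between the fingers, with the fixed anvil below the mount and clear space on both sides.

carry_out(steps=[[[0.001, 0.001, 0.05], 0, -1], [[0.001, 0.001, 0.1], 0, -1], [[0.001, 0.001, 0.113], 0, -1], [[0.001, 0.001, 0.113], 0, 0.3], [[0.001, 0.001, 0.113], 0, 0.3], [[0.001, 0.001, 0.113], 0, 0.3], [[0.001, 0.001, 0.113], 0, 0.3], [[0.001, 0.001, 0.113], 0, 0.3]])

```text
time: 3.4
tool_pos: [0.5458, -0.0351, 0.0383]
ee_rot: [3.139, 0.0, 1.579]
wrist_force: [2.4, 0.2, 1.2]
width: 0.0497
finger_force: 30.0
```

```bash
python3 -c "
from h import *
o=robot.get_obs();print(o['width'],o['finger_force'],o['tool_pos'])
y=o['tool_pos'][1]; shift([.5476,y-.055,o['tool_pos'][2]],1.587)"
```

```text
0.04969722378770507 29.992784187197685 [ 0.54580713 -0.03507253  0.03825524]
shift [-0.055   0.0013  0.    ] roll -0.043
```

carry_out(steps=[[[-0.015, 0, 0], 0, 0.3], [[-0.03, 0.001, 0], 0, 0.3], [[-0.042, 0.0015, 0], 0, 0.3], [[-0.05, 0.002, 0], 0, 0.3], [[-0.054, 0.002, 0], 0, 0.3], [[-0.054, 0.002, 0], 0, 0.3]])

```text
time: 4.15
tool_pos: [0.548, -0.089, 0.0383]
ee_rot: [3.14, -0.0, 1.579]
wrist_force: [0.3, 4.4, 4.8]
width: 0.0497
finger_force: 30.0
```

carry_out(steps=[[[-0.002, 0, 0], 0, 0.3], [[-0.004, 0, 0], 0, 0.3], [[-0.005, 0, 0], 0, 0.3], [[-0.006, 0, 0], 0, 0.3], [[-0.006, 0, 0], 0, 0.3]])

```text
time: 4.78
tool_pos: [0.548, -0.0941, 0.0383]
ee_rot: [3.14, -0.002, 1.58]
wrist_force: [0.2, 5.6, 6.2]
width: 0.0497
finger_force: 30.0
```

Not yet in contact, so I'll creep on, watching the force.

carry_out(steps=[[[-0.001, 0, 0], 0, 0.3], [[-0.002, 0, 0], 0, 0.3], [[-0.003, 0, 0], 0, 0.3], [[-0.003, 0, 0], 0, 0.3]])

```text
time: 5.28
tool_pos: [0.548, -0.0971, 0.0383]
ee_rot: [3.14, -0.002, 1.58]
wrist_force: [-0.2, 6.1, 5.5]
width: 0.0496
finger_force: 30.0
```

carry_out(steps=[[[-0.001, 0, 0], 0, 0.3], [[-0.002, 0, 0], 0, 0.3], [[-0.002, 0, 0], 0, 0.3]])

```text
time: 5.65
tool_pos: [0.5479, -0.0979, 0.0383]
ee_rot: [3.14, -0.004, 1.58]
wrist_force: [-0.7, 8.5, 5.9]
width: 0.05
finger_force: 30.0
```

carry_out(steps=[[[-0.001, 0, 0], 0, 0.3], [[-0.002, 0, 0], 0, 0.3], [[-0.003, 0, 0], 0, 0.3], [[-0.003, 0, 0], 0, 0.3], [[-0.003, 0, 0], 0, 0.3]])

```text
time: 6.28
tool_pos: [0.5479, -0.0981, 0.0382]
ee_rot: [3.141, -0.009, 1.581]
wrist_force: [-0.1, 14.7, 6.6]
width: 0.0498
finger_force: 30.0
```

```bash
python3 -c "
from h import *
print(robot.get_obs()['wrist_torque'])
for n in('top','scene','wrist'):
    s=snap(n,n+'2')
s=cv2.imread('pics/scene2.png')[150:290,220:370]; w=cv2.imread('pics/wrist2.png')[200:480,180:460]
cv2.imwrite('pics/crop2.png',np.hstack([cv2.resize(s,(400,373)),cv2.resize(w,(373,373))]))"
```

```text
[ 2.3150244  -0.03938848  0.00520331]
```

View pics/crop2.png

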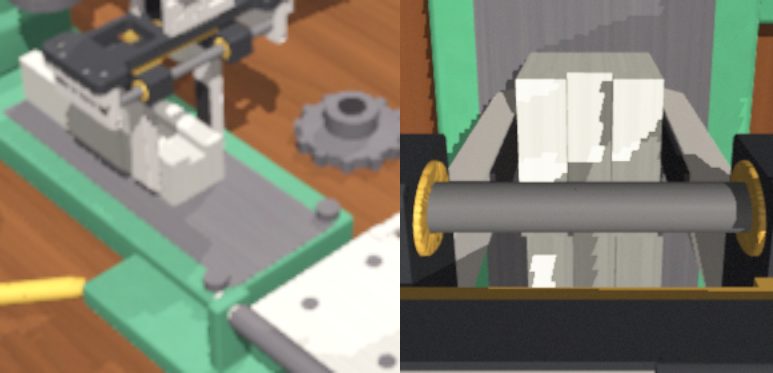

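The crop shows the loose anvil against the fixed one, held between the fingers, with tops and grooves in line. I'll open and lift to check.

carry_out(steps=[[[0.003, 0, 0], 0, 0.3], [[0.003, 0, 0], 0, -0.6], [[0.003, 0, 0], 0, -0.6], [[0.003, 0, 0], 0, -0.6], [[0.003, 0, -0.05], 0, -0.6], [[0.003, 0, -0.1], 0, -0.6], [[0.043, 0, -0.13], 0, -0.6], [[0.093, 0, -0.14], 0, -0.6], [[0.123, 0, -0.15], 0, -0.6], [[0.123, 0, -0.15], 0, -0.6]])

```text
time: 7.68
tool_pos: [0.5468, 0.0211, 0.1884]
ee_rot: [3.14, 0.001, 1.582]
wrist_force: [0.1, -1.0, -0.1]
width: 0.075
finger_force: 0.0
```

```bash
python3 -c "
from h import *
robot.get_obs()
for n in('wrist','top'):
    s=snap(n,n+'3'); P=cloud(s); z=P[...,2]; b=s['image'].min(2)>90
    m=(abs(z-.069)<.006)&(P[...,1]>-.2)&(P[...,1]<-.03)&(P[...,0]>.5)&(P[...,0]<.6); p=P[m]
    print(n,m.sum(),p[:,1].max())
    for y in np.arange(-.2,-.03,.01):
        q=p[abs(p[:,1]-y)<.005]
        if len(q): print(round(y,3),len(q),q[:,0].min().round(4),q[:,0].max().round(4))
    e=p[p[:,1]>p[:,1].max()-.004]
    for x0 in(.53,.54,.55,.56): 
        q=p[abs(p[:,0]-x0)<.004]; print(x0,q[:,1].max().round(4))
o=robot.get_obs();print(o['tool_pos'],o['width'])
shift([.4465,.134,.16],1.587)
w=cv2.imread('pics/wrist3.png');t=cv2.imread('pics/top3.png')[195:325,310:490]
cv2.imwrite('pics/crop3.png',np.hstack([cv2.resize(w,(400,300)),cv2.resize(t,(400,300))]))"
```

```text
wrist 1635 -0.07517195228755004
-0.17 102 0.5251 0.5741
-0.16 283 0.5251 0.5739
-0.15 283 0.5241 0.5738
-0.14 317 0.5223 0.5735
-0.13 302 0.5223 0.572
-0.12 124 0.5223 0.5718
-0.08 224 0.5216 0.5715
0.53 -0.0758
0.54 -0.0755Traceback (most recent call last):
  File "<string>", line 13, in <module>
    q=p[abs(p[:,0]-x0)<.004]; print(x0,q[:,1].max().round(4))
                                       ~~~~~~~~~~^^
    return umr_maximum(a, axis, None, out, keepdims, initial, where)
ValueError: zero-size array to reduction operation maximum which has no identity
```

```bash
python3 -c "
from h import *
s=snap('top','top3'); s=snap('scene','scene3'); P=cloud(dict(np.load('pics/top3.npz')))
m=(abs(P[...,2]-.069)<.006)&(P[...,1]>-.26)&(P[...,1]<-.03)&(P[...,0]>.5)&(P[...,0]<.6); p=P[m]
for y in np.arange(-.22,-.03,.01):
    q=p[abs(p[:,1]-y)<.005]
    if len(q): print(round(y,3),len(q),q[:,0].min().round(4),q[:,0].max().round(4))
shift([.4465,.134,.16],1.587)
w=cv2.imread('pics/scene3.png')[150:270,210:370];t=cv2.imread('pics/top3.png')[225:305,360:480]
cv2.imwrite('pics/crop3.png',np.hstack([cv2.resize(w,(400,300)),cv2.resize(t,(400,300))]))"
```

```text
-0.22 79 0.5243 0.5722
-0.21 80 0.5241 0.5721
-0.2 78 0.5239 0.5718
-0.19 81 0.5237 0.5717
-0.18 81 0.5236 0.5715
-0.17 84 0.5233 0.5713
-0.16 93 0.5231 0.5731
-0.15 88 0.523 0.573
-0.14 87 0.5248 0.5726
-0.13 76 0.5225 0.5704
-0.12 80 0.5223 0.5702
-0.11 81 0.5221 0.57
-0.1 31 0.5219 0.5698
shift [ 0.1159 -0.0988  0.0267] roll -0.049
```

View pics/crop3.png

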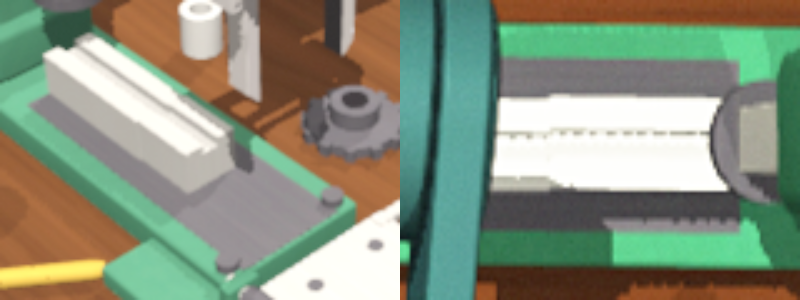

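Both views show the loose anvil flush and in line with the fixed one: no gap, groove and edges continuous. Next is the bar.

carry_out(steps=[[[0.03, -0.03, 0], 0, 0.05], [[0.065, -0.06, 0], 0, 0.05], [[0.1, -0.085, 0], -0.05, 0.05], [[0.116, -0.098, 0], -0.05, 0.05], [[0.116, -0.098, 0.02], -0.05, 0.05], [[0.116, -0.098, 0.02], -0.05, 0.05]])

```text
time: 8.57
tool_pos: [0.4463, 0.1339, 0.1654]
ee_rot: [-3.137, 0.001, 1.587]
wrist_force: [0.2, 0.2, -0.0]
width: 0.0447
finger_force: 0.0
```

```bash
python3 -c "
from h import *
o=robot.get_obs();print(o['tool_pos'],o['width'])
s=snap('wrist','w4'); P=cloud(s); z=P[...,2]; m=(abs(z-.072)<.01)&(P[...,0]>.42)&(P[...,0]<.475)&(P[...,1]>.06)&(P[...,1]<.21); p=P[m]
for y in np.arange(.06,.21,.01):
    q=p[abs(p[:,1]-y)<.005]
    if len(q): print(round(y,3),len(q),q[:,0].min().round(4),q[:,0].max().round(4),q[:,2].max().round(4))"
```

```text
[0.44625546 0.13385971 0.16535611] 0.044663246905623184
0.08 362 0.4418 0.475 0.0762
0.09 253 0.4417 0.4749 0.0767
0.1 154 0.4415 0.4526 0.0762
0.11 161 0.4414 0.4524 0.0763
0.12 163 0.4413 0.4522 0.0763
0.13 179 0.4412 0.4528 0.0764
0.14 177 0.441 0.4526 0.0763
0.15 185 0.4409 0.4524 0.0764
0.16 188 0.4408 0.4522 0.0764
0.17 191 0.4407 0.4519 0.0767
0.18 391 0.4405 0.4749 0.0769
0.19 320 0.4405 0.4749 0.077
```

View pics/w4.png

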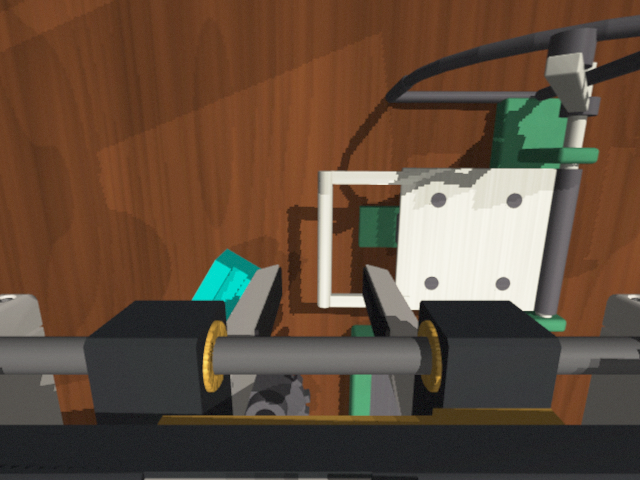

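The wrist view shows the bar at column 325 between the two fingers (ending near columns 265 and 380), with the inner finger over the open gap. I'll descend and close.

carry_out(steps=[[[0, 0, 0.04], 0, 0.05], [[0, 0, 0.08], 0, 0.05], [[0, 0, 0.105], 0, 0.05], [[0, 0, 0.112], 0, 0.05], [[0, 0, 0.112], 0, 1], [[0, 0, 0.112], 0, 1], [[0, 0, 0.112], 0, 1], [[0, 0, 0.112], 0, 1], [[0, 0, 0.112], 0, 1]])

```text
time: 9.75
tool_pos: [0.4478, 0.1352, 0.0564]
ee_rot: [3.14, -0.0, 1.588]
wrist_force: [-1.5, -0.2, 4.1]
width: 0.011
finger_force: 30.0
```

```bash
python3 -c "
from h import *
o=robot.get_obs(); p=o['tool_pos']; print(p)
h=.6368
for f in np.linspace(.1,1,10):
    t=.895*f; print((np.array([h-.19*np.cos(t)-.4468, .19*np.sin(t)])).round(4))"
```

```text
[0.44784304 0.1351611  0.05641329]
[0.0008 0.017 ]
[0.003  0.0338]
[0.0068 0.0504]
[0.012  0.0666]
[0.0187 0.0822]
[0.0267 0.0972]
[0.0361 0.1114]
[0.0467 0.1247]
[0.0584 0.137 ]
[0.0712 0.1482]
```

Gripping the bar. First half of the swing:

carry_out(steps=[[[0, 0, -0.008], 0, 1], [[0, 0.001, -0.017], 0, 1], [[0, 0.002, -0.0255], 0, 1], [[0, 0.003, -0.034], 0, 1], [[0, 0.005, -0.042], 0, 1], [[0, 0.007, -0.0505], 0, 1], [[0, 0.0095, -0.0585], 0, 1], [[0, 0.012, -0.0665], 0, 1], [[0, 0.0155, -0.0745], 0, 1], [[0, 0.0187, -0.082], 0, 1]])

```text
time: 11.0
tool_pos: [0.465, 0.1353, 0.1377]
ee_rot: [-3.138, 0.0, 1.588]
wrist_force: [-3.9, 0.1, -1.3]
width: 0.011
finger_force: 30.0
```

carry_out(steps=[[[0, 0.004, -0.0075], 0, 1], [[0, 0.008, -0.015], 0, 1], [[0, 0.0125, -0.0225], 0, 1], [[0, 0.0174, -0.0292], 0, 1], [[0, 0.0225, -0.036], 0, 1], [[0, 0.028, -0.0425], 0, 1], [[0, 0.034, -0.049], 0, 1], [[0, 0.0397, -0.0548], 0, 1], [[0, 0.046, -0.0605], 0, 1], [[0, 0.0525, -0.066], 0, 1]])

```text
time: 12.25
tool_pos: [0.5161, 0.1358, 0.2069]
ee_rot: [-3.137, 0.001, 1.588]
wrist_force: [-10.9, -1.8, 9.9]
width: 0.0107
finger_force: 30.0
```

carry_out(steps=[[[0, 0, 0], 0, 1], [[0, 0, 0], 0, 1], [[0, 0, 0], 0, 1]])

```text
time: 12.62
tool_pos: [0.5168, 0.1358, 0.2074]
ee_rot: [-3.14, 0.001, 1.588]
wrist_force: [-12.2, -1.6, 10.4]
width: 0.0109
finger_force: 30.0
```

```bash
python3 -c "
from h import *
def fit(q,n):
    a,c=np.polyfit(q[:,0],q[:,2],1); k=abs(q[:,2]-a*q[:,0]-c)<.01; a,c=np.polyfit(q[k,0],q[k,2],1); print(n,k.sum(),np.arctan(-a).round(3),'z@hinge',(a*.6355+c).round(4))
for n in('top','scene'):
    s=snap(n,n+'5'); P=cloud(s); x,y,z=P[...,0],P[...,1],P[...,2]; b=s['image'].min(2)>130
    m=b&(y>.085)&(y<.185)&(x>.545)&(x<.615)&(z>.08)&(z<.2); print(m.sum())
    if m.sum()>20: fit(P[m],n+' plate')
    m=b&(y>.231)&(y<.2475)&(x>.53)&(x<.62)&(z>.09)&(z<.21)
    if m.sum()>20: fit(P[m],n+' arm')
o=robot.get_obs();print(o['tool_pos'],o['finger_force'])
w=cv2.imread('pics/scene5.png')[180:380,280:480];t=cv2.imread('pics/top5.png')[195:325,190:320]
cv2.imwrite('pics/crop5.png',np.hstack([cv2.resize(w,(400,400)),cv2.resize(t,(400,400))]))"
```

```text
520
top plate 520 0.881 z@hinge 0.0729
top arm 41 0.907 z@hinge 0.0787
2886
scene plate 2886 0.879 z@hinge 0.0768
scene arm 250 0.909 z@hinge 0.081
[0.51680407 0.13574538 0.20742117] 29.999235570430756
```

View pics/crop5.png

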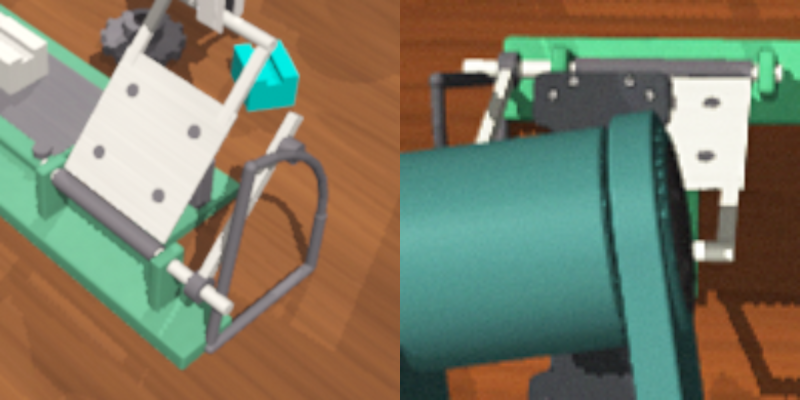

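The rest is held at about 0.88 rad against about 0.90 for the setting arm, and the crops show them parallel with the bar in the fingers. A small nudge and a settle will finish it.

carry_out(steps=[[[0, 0.001, -0.001], 0, 1], [[0, 0.0025, -0.002], 0, 1], [[0, 0.0025, -0.002], 0, 1], [[0, 0.0025, -0.002], 0, 1], [[0, 0.0025, -0.002], 0, 1], [[0, 0.0025, -0.002], 0, 1], [[0, 0.0025, -0.002], 0, 1]])

```text
time: 13.6
tool_pos: [0.5191, 0.1358, 0.2093]
ee_rot: [-3.14, 0.001, 1.588]
wrist_force: [-11.7, -1.9, 10.9]
width: 0.0111
finger_force: 30.0
```

```bash
python3 -c "
from h import *
s=snap('scene','s6'); P=cloud(s); x,y,z=P[...,0],P[...,1],P[...,2]; b=s['image'].min(2)>130
m=b&(y>.085)&(y<.185)&(x>.545)&(x<.615)&(z>.08)&(z<.2); q=P[m]; a=np.arctan(-np.polyfit(q[:,0],q[:,2],1)[0]); print(a)
o=robot.get_obs();print(o['tool_pos'],o['finger_force'],o['qvel'].round(3))
if .86<a<.93: print(robot.close_job())"
```

```text
0.8945407693544859
[0.51910532 0.13581311 0.20929278] 29.999700486660004 [ 0.    -0.    -0.    -0.001  0.     0.001]
the job is handed in; nothing more can be done
None
```

I handed the job in at about 13.7 s; no verdict came back. The loose anvil is flush and in line with the fixed one, and the fingers hold the work rest at 0.895 rad, against 0.89–0.91 measured for the setting arm.

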